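# Slide the oil bottle home into the pantry rack

### The arm

A 6-joint arm with a two-finger parallel gripper is mounted at the origin on the work surface. World frame = base frame: x ahead of the robot, y to its left, z up, the work surface at z = 0. Lengths are in m, angles in rad, forces in N, time in s.
With the tool pointing down it reaches from about 0.325 to 0.9 m from the base axis. Payload 3.5 kg.
Tool frame: the origin (TCP) lies between the finger pads; the fingertips stand 14 mm ahead of it and the grasp point (between the pads) lies 5 mm behind it; z points along the fingers, y is the line along which they close (so a half turn about z gives the same grasp; the last joint's range is limited). The gripper opens to 85 mm and grips with 20 to 120 N. Pads are 22 mm wide; open, the fingers measure 114 mm over their backs; the gripper's body (76 mm by 85 mm) begins 54 mm behind the grasp point. The pads swing forward as they close: fully open they stand 13 mm farther back than shut.
Start: joints at [-1.288, 0.276, -0.026, 1.268, 0, 1.467], TCP at [0.235, -0.579, 0.245] pointing down, gripper open.
Joint ranges: [-3.12, 3.12], [-0.85, 1.88], [-1.08, 1.24], [-1.95, 2.15], [-1.57, 1.53], [-3.14, 3.14]. Speed limits (rad/s): [2.57, 2.57, 3.14, 3.14, 3.14, 3.14].

### API

Orientations are given as a unit quaternion [x, y, z, w].
In Python, from bench import bot gives the robot as it stands. The module is installed in compiled form; this text tells all that it offers.
- The arm moves only by the shell command python3 -m jog 'ROWS' [OPENING] [FORCE]. ROWS is JSON, a list of rows, each a list of 6 numbers: the shift along the world's x, y, z in units of 0.8 m (1.0 is 0.8 m), then the turn, a rotation vector about the world's x, y, z in units of 1.5 rad (1.0 is 1.5 rad). A call has 1 to 12 rows; each row is the pose to reach, as a shift and turn from the pose commanded when the call began; what a row does not reach only later rows make up. A row lasts 1/12 s, in which the tool goes at most 41.7 mm and 7.16 degrees, less where a joint would pass 70% of its speed; a pose out of reach is approached as far as the arm can. A call with a number of a shift or a turn outside -1 to 1 is refused whole. A call with a gripper value outside its range is refused whole. OPENING is the opening, from 0 (shut) to 1 (fully open), set as the call begins (- or left out, the last holds). The fingers move at their own pace and stop on an object; FORCE is the grip in N (left out, the last holds). Time passes only in rows, so rows that repeat a pose let the fingers close. It gives the time, the measured TCP pose, the force, the opening and the grip force at its end, in the units of the state.
- bot.read_state(): the state, without advancing time (a new reading comes with each control period).
- bot.capture(name): name is "side" or "top" or "wrist"; returns a dict with "pixels" (384x512x3 uint8, red, green, blue), "K" (3x3 intrinsics, pixels), "D" ([k1, k2, p1, p2, k3] as OpenCV has them; the pictures are not rectified), "R" (3x3) and "t" (3): a world point X has camera coordinates R X + t. Camera axes: x right, y down, z forward; pixel columns grow to the right and rows downward; lengths in m; the calibration is good to about 2 mm. A picture is of the moment at which its call begins. There is no depth.
- bot.close_job(): hands the job in; it is judged then, once.
The state is a dict: "clock": time; "joints": joint angles; "joint_vel": joint speeds; "joint_efforts": joint torques, N m; "tool_pos": TCP position; "tool_rot": TCP orientation; "contact_force": force on the tool from outside, world axes, zero at the start; "torque": the same for the moment, N m; "width": finger opening in m; "finger_force": force on a finger pad.
Only numpy, scipy, OpenCV 4.12 (cv2) and the standard library are available. Lean on these libraries where they do the work, as an engineer would, in place of code of your own. Each camera call takes 0.05 s, during which the arm holds its last target. There are 200 camera calls.

### The job

Push the tall oil bottle along the counter into the empty bay of the low condiment rack (the bay with the green mark) until it stands fully home against the rack's back board. Push it low on its body so that it slides upright without tipping, never pick it up, leave the other containers where they stand, and finish with the robot clear of it.

Things in the scene. Friction and masses are not known exactly. Their poses are not given: they have to be found in the camera images.
- oil: Tall oil bottle: round, amber, 56 mm diameter from foot to 150 mm up, then a 25 mm neck, green cap, 255 mm tall; white label with green band. 0.36 to 0.54 kg. Origin: centre of its underside, on the counter; z its own axis. Friction on the counter 0.5 to 0.7: pushed higher than about 40 mm above the counter it may tip, lower it slides. A slim finger may slip off its round side.
- rack: Low fixed rack without floor, 3 bays along its y, open to its -x (robot's side). Origin on the counter, mid-rack; yaw within 0.2 rad. White back board: inner face x=+24 mm, 12 thick, 60 high, 284 long. Wood dividers 8 thick, 45 high, at y=-138, -46, 46, 138 mm, from x=-36 mm (front ends) to the board. Bays 84 mm wide, 60 deep, centres y=-92, 0, 92 mm.
- spot_mark (a point): Centre of the flat green disc (52 mm across, 1 mm thick, only a mark, nothing to bump on) on the counter in the empty bay: on the bay's centre line, 30 mm in front of the back board's inner face (rack x=-6 mm), same yaw as the rack. With the bottle fully home its centre is about 2 mm beyond this point.
- jar_mid (a point): Red jar with a steel lid, 56 mm diameter, 62 mm tall, standing in one of the other bays; point on its axis 30 mm above the counter. Loose; leave it alone.
- tin_mid (a point): Blue-labelled tin, 56 mm diameter, 60 mm tall, standing in one of the other bays; point on its axis 30 mm above the counter. Loose; leave it alone.
- mustard_mid (a point): Yellow squeeze bottle with a white cap, 60 mm diameter, 120 mm tall, standing on the counter at the robot's left; point on its axis 30 mm above the counter. Loose; leave it alone.

How it is judged:
At the end, for the whole second after the job is handed in: The oil bottle stands upright (within 0.05 rad) and still on the counter in the bay with the green mark, with at most about 9 mm between it and the back board and its centre within 20 mm of the mark's; the other three containers are within 15 mm of where they began (x of oil in the frame of rack above -0.013 m and horizontal distance between oil and spot_mark below 0.02 m and angle between oil's own z axis and vertical below 0.05 rad and height (world z) of oil below 0.004 m and linear speed of oil below 0.01 m/s and distance of each of jar_mid, tin_mid, mustard_mid from where it was at the start of the episode below 0.015 m); the robot touches nothing.
It fails at once if the oil bottle is tipped by more than 0.2 rad (angle between oil's own z axis and vertical above 0.2 rad).
It fails at once if the oil bottle is lifted off the counter by more than 8 mm (height (world z) of oil above 0.008 m).
It fails at once if the jar is pushed more than 15 mm (distance of jar_mid from where it was at the start of the episode above 0.015 m).
It fails at once if the tin is pushed more than 15 mm (distance of tin_mid from where it was at the start of the episode above 0.015 m).
It fails at once if the yellow bottle is pushed more than 15 mm (distance of mustard_mid from where it was at the start of the episode above 0.015 m).
It also fails if it takes over 64 s, if anything falls off the work surface, if the arm or the gripper's body presses on something with over 40 N, if the wrist force passes 120 N, or if a joint passes its speed limit or range.

## Working session

There is one attempt and no reset: what is moved stays moved. The work goes in short steps, Python scripts to look and compute and a shell command to move; the robot and the scene stay as the last step left them, time stands still between calls to the robot, and variables do not carry over. Pictures are saved under pics/ and viewed, at most 10 in all, crops included, and the job is handed in when it is done.

```bash
mkdir -p pics
cat > h.py <<'E'
import numpy as np,cv2
from bench import bot
def cap(n,f=None):
    c=bot.capture(n)
    c={k:(np.array(v) if k=='pixels' else np.array(v,float)) for k,v in c.items()}
    if f: cv2.imwrite('pics/'+f,c['pixels'][:,:,::-1])
    return c
def ray(c,uv,z):
    p=cv2.undistortPoints(np.array(uv,float).reshape(-1,1,2),c['K'],c['D']).reshape(-1,2)
    d=np.c_[p,np.ones(len(p))]@c['R']; o=-c['R'].T@c['t']
    return o+d*((z-o[2])/d[:,2])[:,None]
def proj(c,X):
    r,_=cv2.Rodrigues(c['R']);return cv2.projectPoints(np.array(X,float).reshape(-1,1,3),r,c['t'],c['K'],c['D'])[0].reshape(-1,2)
E
python3 - <<'E'
from h import *
a=cap('top');b=cap('side')
for n,c in(('top',a),('side',b)):
    cv2.imwrite(f'pics/{n}0.png',c['pixels'][:,:,::-1]);print(n,-c['R'].T@c['t'],c['R'][2])
s=bot.read_state();print(s['tool_pos'],s['tool_rot'],s['width'],s['clock'])
E
```

```text
top [0.53571931 0.11026898 0.77112392] [ 0.06157952  0.01904899 -0.99792039]
side [0.21313418 0.53403828 0.67930481] [ 0.43399719 -0.52029378 -0.73548679]
[ 0.23497447 -0.57839313  0.24424744] [ 9.81455041e-01  1.91689646e-01 -1.04828354e-04 -1.03527303e-03] 0.08535654037532772 0.1
```

View pics/top0.png

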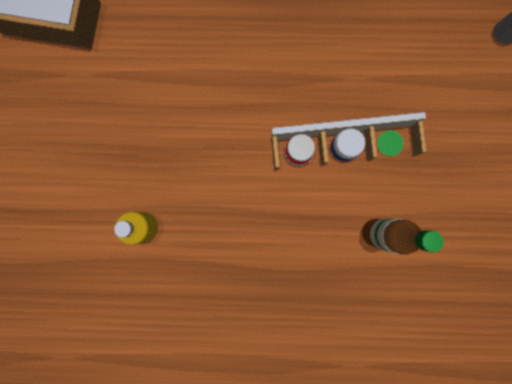

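View pics/side0.png

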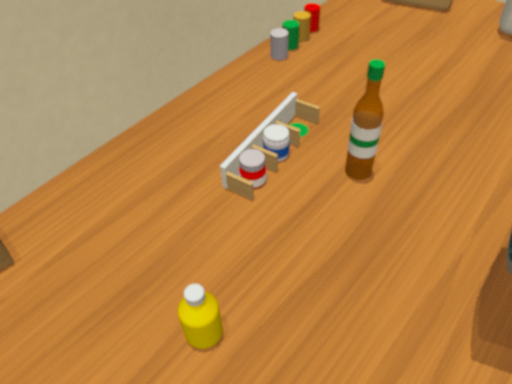

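Top view: the green mark is at (390,143) in the right-hand bay, the oil cap at (431,241), the board from (273,131) to (425,116), and the mustard far left at (130,228). The side view shows the bottle upright in front of the empty bay, with a clear path to it.

Run:
```python
from h import *
a=cap('top');b=cap('side')
def greens(c):
    h=cv2.cvtColor(c['pixels'],cv2.COLOR_RGB2HSV)
    m=cv2.inRange(h,(45,120,50),(80,255,255))
    n,_,s,ce=cv2.connectedComponentsWithStats(m)
    return [(ce[i].round(1),s[i]) for i in range(1,n) if s[i][4]>30]
ga,gb=greens(a),greens(b)
print(ga);print(gb)
mk=min(ga,key=lambda g:np.hypot(*(g[0]-[390,143])))[0]; cp=min(ga,key=lambda g:np.hypot(*(g[0]-[431,241])))[0]
print('mark top',ray(a,mk,.001)); print('cap top',ray(a,cp,.252))
for g in gb: print('side',g[0],ray(b,g[0],.001),ray(b,g[0],.245))
# amber bottle foot in side view: lowest rows
h=cv2.cvtColor(b['pixels'],cv2.COLOR_RGB2HSV)
print('side px foot',b['pixels'][172,360],b['pixels'][172,390])
# board: white in top
h=cv2.cvtColor(a['pixels'],cv2.COLOR_RGB2HSV)
m=cv2.inRange(h,(0,0,150),(180,60,255)); m[:105]=0;m[180:]=0;m[:,:260]=0
n,l,s,ce=cv2.connectedComponentsWithStats(m)
for i in range(1,n):
    if s[i][4]>100:
        p=np.argwhere(l==i)[:,::-1].astype(np.float32); r=cv2.minAreaRect(p);print(s[i],r)
        if s[i][2]>100:
            q=ray(a,cv2.boxPoints(r),.06);print(q)
# side foot check: project hypothesised foot
c=ray(a,cp,.252)[0]
print('foot pred top/side',proj(a,[c[0],c[1],0]),proj(b,[c[0],c[1],0]),proj(b,[c[0],c[1],.25]))
```

```text
[(array([389.9, 142.7]), array([378, 130,  25,  26, 514], dtype=int32)), (array([431.5, 241. ]), array([421, 231,  22,  21, 380], dtype=int32))]
[(array([292. ,  32.3]), array([283,  19,  16,  31, 311], dtype=int32)), (array([375.6,  69.4]), array([368,  59,  17,  22, 284], dtype=int32)), (array([300.7, 128.2]), array([291, 123,  17,  13, 112], dtype=int32)), (array([362.7, 142.6]), array([350, 136,  27,  11, 123], dtype=int32))]
mark top [[ 0.68339181 -0.14322288  0.001     ]]
cap top [[ 0.5055937  -0.11501802  0.252     ]]
side [292.   32.3] [[ 0.95654831 -0.4955451   0.001     ]] [[ 0.68912716 -0.12518308  0.245     ]]
side [375.6  69.4] [[ 0.66385634 -0.47165148  0.001     ]] [[ 0.50172244 -0.10988448  0.245     ]]
side [300.7 128.2] [[ 0.67698786 -0.15234683  0.001     ]] [[0.51013028 0.09455981 0.245     ]]
side [362.7 142.6] [[ 0.54022675 -0.19628686  0.001     ]] [[0.42256492 0.06642591 0.245     ]]
side px foot [114  58   0] [197 129  57]
[272 112 154  22 978] ((348.4282531738281, 122.81346130371094), (6.576147079467773, 153.93824768066406), 84.03550720214844)
[[ 0.69637338  0.09384933  0.06      ]
 [ 0.73115143 -0.18721917  0.06      ]
 [ 0.71896768 -0.18841371  0.06      ]
 [ 0.6841597   0.09234993  0.06      ]]
[337 129  28  27 613] ((350.5, 142.0), (26.0, 27.0), 90.0)
[288 135  27  25 536] ((301.0, 147.0), (24.0, 26.0), 90.0)
foot pred top/side [[375.21504744 232.17759184]] [[356.94388961 170.08020184]] [[375.54368453  64.7579177 ]]
```

Run:
```python
from h import *
from scipy.spatial.transform import Rotation as R
s=bot.read_state();q=R.from_quat(s['tool_rot'])
for t in(35,45):
    th=np.radians(t);G=R.from_matrix(np.array([[np.cos(th),0,np.sin(th)],[0,-1,0],[np.sin(th),0,-np.cos(th)]]).T)
    print(t,((G*q.inv()).as_rotvec()/1.5).round(3))
print(((np.array([.39,-.114,.15])-s['tool_pos'])/.8).round(3))
```

```text
35 [ 0.078 -0.402 -0.249]
45 [ 0.1   -0.517 -0.244]
[ 0.194  0.581 -0.118]
```

```bash
python3 -m jog '[[0.194,0.581,-0.118,0.1,-0.517,-0.244],[0.194,0.581,-0.118,0.1,-0.517,-0.244],[0.194,0.581,-0.118,0.1,-0.517,-0.244],[0.194,0.581,-0.118,0.1,-0.517,-0.244],[0.194,0.581,-0.118,0.1,-0.517,-0.244],[0.194,0.581,-0.118,0.1,-0.517,-0.244],[0.194,0.581,-0.118,0.1,-0.517,-0.244],[0.194,0.581,-0.118,0.1,-0.517,-0.244],[0.194,0.581,-0.118,0.1,-0.517,-0.244],[0.194,0.581,-0.118,0.1,-0.517,-0.244],[0.194,0.581,-0.118,0.1,-0.517,-0.244],[0.194,0.581,-0.118,0.1,-0.517,-0.244]]' 0.4
cat >> h.py <<'E'
def st():
    from scipy.spatial.transform import Rotation as R
    s=bot.read_state();M=R.from_quat(s['tool_rot']).as_matrix()
    print('t',s['clock'],'tcp',np.round(s['tool_pos'],4),'z',M[:,2].round(3),'y',M[:,1].round(3),'w',s['width'],'F',np.round(s['contact_force'],1),'q',np.round(s['joints'],2))
E
python3 -c "
from h import *
st()"
```

```text
clock: 1.2
tool_pos: [0.3961, -0.1206, 0.1627]
tool_rot: [0.926, 0.0, 0.378, -0.001]
contact_force: [3.0, -1.8, -2.1]
width: 0.0341
finger_force: 0.0
t 1.2 tcp [ 0.3961 -0.1206  0.1627] z [ 0.7    0.002 -0.714] y [ 0.001 -1.    -0.002] w 0.03410227109274579 F [ 3.  -1.8 -2.1] q [-0.82 -0.44 -1.08  0.34  0.54  2.49]
```

```bash
python3 -m jog '[[0.02,0.008,-0.05,0,0,0],[0.02,0.008,-0.1,0,0,0],[0.02,0.008,-0.13,0,0,0],[0.02,0.008,-0.13,0,0,0],[0.02,0.008,-0.13,0,0,0]]' 0.4
python3 -c "
from h import *
st();cap('side','side1.png');st()"
```

```text
clock: 1.62
tool_pos: [0.4417, -0.1402, 0.081]
tool_rot: [0.933, 0.006, 0.359, -0.015]
contact_force: [1.1, -0.2, 0.2]
width: 0.0339
finger_force: 0.0
t 1.6167 tcp [ 0.4417 -0.1402  0.081 ] z [ 0.67   0.033 -0.742] y [ 0.022 -0.999 -0.024] w 0.03388273154654409 F [ 1.1 -0.2  0.2] q [-0.75 -0.08 -1.08  0.01  0.5   2.53]
t 1.6667 tcp [ 0.4414 -0.1402  0.0812] z [ 0.67   0.033 -0.742] y [ 0.022 -0.999 -0.025] w 0.03415424946922291 F [-0.  -0.6  0.5] q [-0.75 -0.08 -1.08  0.01  0.5   2.53]
```

View pics/side1.png

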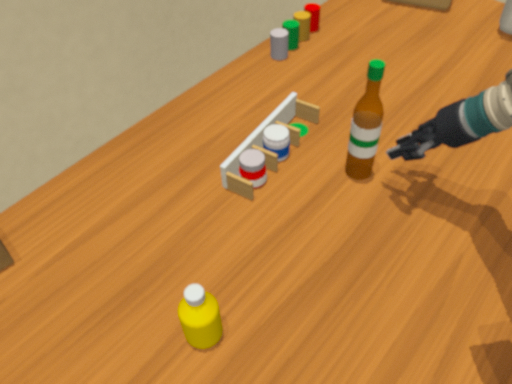

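Side view: the gripper is tilted, with its fingers at (405,152), just behind the bottle (foot at 360,175) and clear of it. The elbow is at its limit, so I'll go down from here where there is more room.

```bash
python3 -m jog '[[0,0,-0.03,0,0,0],[0,0.015,-0.055,0,0,0],[0,0.032,-0.055,0,0,0],[0,0.032,-0.055,0,0,0]]' 0.4
python3 -c "
from h import *
st()"
```

```text
clock: 2.0
tool_pos: [0.4598, -0.1268, 0.0483]
tool_rot: [0.937, 0.009, 0.349, -0.022]
contact_force: [-0.6, -0.5, -0.7]
width: 0.0345
finger_force: 0.0
t 2.0 tcp [ 0.4598 -0.1268  0.0483] z [ 0.654  0.047 -0.755] y [ 0.032 -0.999 -0.035] w 0.03453587043765828 F [-0.6 -0.5 -0.7] q [-0.67  0.04 -1.08 -0.11  0.46  2.59]
```

```bash
cat >> h.py <<'E'
def go(p,tilt,yaw):
    from scipy.spatial.transform import Rotation as R
    s=bot.read_state();q=R.from_quat(s['tool_rot']);t,y=np.radians([tilt,yaw])
    z=np.array([np.sin(t)*np.cos(y),np.sin(t)*np.sin(y),-np.cos(t)]);yy=np.array([np.sin(y),-np.cos(y),0])
    G=R.from_matrix(np.c_[np.cross(yy,z),yy,z])
    print('row',((np.array(p)-s['tool_pos'])/.8).round(3),((G*q.inv()).as_rotvec()/1.5).round(3))
E
python3 -c "
from h import *
go([.435,-.096,.12],37,-15)"
```

```text
row [-0.031  0.038  0.09 ] [-0.018  0.048 -0.195]
```

```bash
python3 -m jog '[[-0.02,0.01,0.05,0,0,0],[-0.031,0.038,0.09,-0.018,0.048,-0.195],[-0.031,0.038,0.09,-0.018,0.048,-0.195],[-0.031,0.038,0.09,-0.018,0.048,-0.195],[-0.031,0.038,0.09,-0.018,0.048,-0.195],[-0.031,0.038,0.09,-0.018,0.048,-0.195],[-0.031,0.038,0.09,-0.018,0.048,-0.195]]' 0.4
python3 -c "
from h import *
st();go([.435,-.096,.025],37,-15)"
```

```text
clock: 2.58
tool_pos: [0.4348, -0.0977, 0.1205]
tool_rot: [0.94, -0.123, 0.315, 0.042]
contact_force: [-0.5, 1.2, -0.9]
width: 0.0344
finger_force: 0.0
t 2.5833 tcp [ 0.4348 -0.0977  0.1205] z [ 0.582 -0.157 -0.798] y [-0.258 -0.966  0.002] w 0.034440458090128745 F [-0.5  1.2 -0.9] q [-0.43 -0.28 -1.05  0.15  0.1   3.01]
row [ 0.     0.002 -0.119] [ 0.001  0.    -0.   ]
```

```bash
python3 -m jog '[[0,0.002,-0.04,0,0,0],[0,0.002,-0.08,0,0,0],[0,0.002,-0.119,0,0,0],[0,0.002,-0.119,0,0,0],[0,0.002,-0.119,0,0,0]]' 0.4
python3 -c "
from h import *
st();go([.445,-.0985,.025],37,-15);cap('side','side2.png')"
```

```text
clock: 3.0
tool_pos: [0.46, -0.1019, 0.0351]
tool_rot: [0.946, -0.125, 0.297, 0.04]
contact_force: [0.3, 0.2, -0.8]
width: 0.034
finger_force: 0.0
t 3.0 tcp [ 0.46   -0.1019  0.0351] z [ 0.551 -0.149 -0.821] y [-0.261 -0.965  0.001] w 0.03397751499656291 F [ 0.3  0.2 -0.8] q [-0.4   0.03 -1.08 -0.14  0.08  3.03]
row [-0.019  0.004 -0.013] [-0.006 -0.025  0.001]
```

View pics/side2.png

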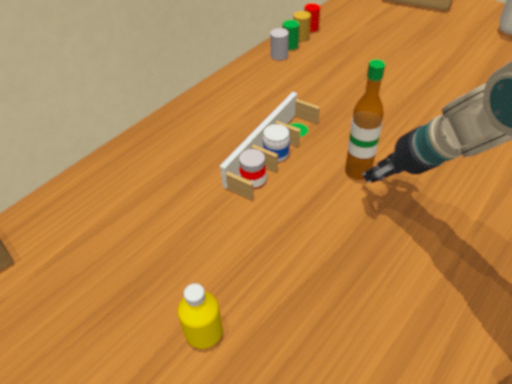

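Side view: the fingertips (372,178) are just behind the bottle's foot and low, and the bottle hasn't moved (cap still at 375,70). I'll start the slow push.

```bash
python3 -m jog '[[0.0,0,-0.01,0,0,0],[0.005,-0.001,-0.011,0,0,0],[0.01,-0.003,-0.011,0,0,0],[0.015,-0.005,-0.011,0,0,0],[0.02,-0.0065,-0.011,0,0,0],[0.025,-0.008,-0.011,0,0,0],[0.03,-0.01,-0.011,0,0,0],[0.035,-0.0115,-0.011,0,0,0],[0.04,-0.013,-0.011,0,0,0]]' 0.4
cat >> h.py <<'E'
MK=np.array([.6834,-.1432]);RX=np.array([.9924,.1232]);RY=np.array([-.1232,.9924])
def oil(f=None,fs=None):
    out=[]
    for n,z,f_ in(('top',.252,f),('side',.243,fs)):
        c=cap(n,f_);h=cv2.cvtColor(c['pixels'],cv2.COLOR_RGB2HSV);m=cv2.inRange(h,(45,120,50),(80,255,255))
        k,_,s,ce=cv2.connectedComponentsWithStats(m)
        for i in range(1,k):
            if s[i][4]>100:
                p=ray(c,ce[i],z)[0,:2]
                if .44<p[0]<.75 and -.26<p[1]<-.03: print(n,ce[i].round(1),s[i][4],p.round(4),'rack rel mark',np.round([(p-MK)@RX,(p-MK)@RY],4))
E
python3 -c "
from h import *
st();oil()"
```

```text
clock: 3.8
tool_pos: [0.4944, -0.1121, 0.0299]
tool_rot: [0.945, -0.124, 0.3, 0.041]
contact_force: [-6.7, 1.4, 5.2]
width: 0.0342
finger_force: 3.0
t 3.8 tcp [ 0.4944 -0.1121  0.0299] z [ 0.558 -0.151 -0.816] y [-0.259 -0.966  0.002] w 0.03419852041019392 F [-6.7  1.4  5.2] q [-0.39  0.1  -1.02 -0.16  0.07  3.04]
top [389.9 142.7] 514 [ 0.6353 -0.0607] rack rel mark [-0.0376  0.0878]
top [435.7 222.9] 380 [ 0.5294 -0.1207] rack rel mark [-0.15    0.0413]
side [292.1  32.4] 312 [ 0.6909 -0.1279] rack rel mark [0.0093 0.0143]
side [364.2  62.4] 267 [ 0.5296 -0.1199] rack rel mark [-0.1498  0.042 ]
```

```bash
python3 -m jog '[[0.005,-0.0017,-0.003,0,0,0],[0.01,-0.0034,-0.003,0,0,0],[0.015,-0.005,-0.003,0,0,0],[0.02,-0.007,-0.003,0,0,0],[0.025,-0.0087,-0.003,0,0,0],[0.03,-0.0104,-0.003,0,0,0],[0.035,-0.012,-0.003,0,0,0],[0.04,-0.014,-0.003,0,0,0],[0.045,-0.0157,-0.003,0,0,0],[0.05,-0.0174,-0.003,0,0,0],[0.055,-0.019,-0.003,0,0,0],[0.06,-0.021,-0.003,0,0,0]]' 0.4
python3 -m jog '[[0.005,-0.0017,0,0,0,0],[0.01,-0.0034,0,0,0,0],[0.015,-0.005,0,0,0,0],[0.02,-0.007,0,0,0,0],[0.025,-0.0087,0,0,0,0],[0.03,-0.0104,0,0,0,0],[0.035,-0.012,0,0,0,0],[0.04,-0.014,0,0,0,0]]' 0.4
python3 -c "
from h import *
st();oil('top3.png','side3.png')"
```

```text
clock: 4.9
tool_pos: [0.5426, -0.1293, 0.0272]
tool_rot: [0.945, -0.125, 0.3, 0.041]
contact_force: [-1.8, 0.8, -0.4]
width: 0.0344
finger_force: 1.9
clock: 5.57
tool_pos: [0.5746, -0.1405, 0.0273]
tool_rot: [0.945, -0.124, 0.3, 0.041]
contact_force: [-1.4, 0.2, -1.2]
width: 0.0338
finger_force: 1.9
t 5.5667 tcp [ 0.5746 -0.1405  0.0273] z [ 0.557 -0.152 -0.816] y [-0.26  -0.966  0.002] w 0.033768030031574046 F [-1.4  0.2 -1.2] q [-0.38  0.23 -0.85 -0.12  0.07  3.04]
top [390.  142.7] 514 [ 0.6353 -0.0607] rack rel mark [-0.0376  0.0878]
top [457.  162.8] 375 [ 0.6099 -0.1493] rack rel mark [-0.0737  0.003 ]
side [292.   32.4] 311 [ 0.6911 -0.1281] rack rel mark [0.0095 0.0141]
side [333.8  41. ] 229 [ 0.6109 -0.1491] rack rel mark [-0.0727  0.0031]
```

View pics/top3.png

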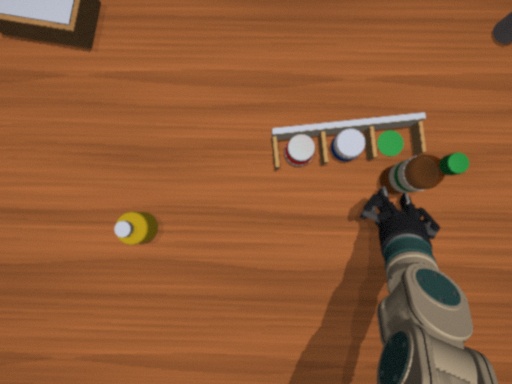

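Top view: the bottle stands upright just outside the green bay (cap 457,163), cradled by the fingertips, and the jar, tin and mustard haven't moved. I'll back off, turn to the bay's axis and push straight in.

```bash
python3 -m jog '[[-0.012,0.003,0,0,0,0],[-0.024,0.006,0,0,0,0],[-0.036,0.009,0,0,0,0],[-0.036,0.009,0,0,0,0]]' 0.4
python3 -c "
from h import *
p=MK+RX*(-.0732-.0365-.025)+RY*.001
st();go([*p,.027],37,7);oil()"
```

```text
clock: 6.0
tool_pos: [0.5418, -0.1318, 0.026]
tool_rot: [0.945, -0.125, 0.299, 0.04]
contact_force: [-0.2, 1.4, -0.8]
width: 0.0342
finger_force: 0.0
t 6.0 tcp [ 0.5418 -0.1318  0.026 ] z [ 0.554 -0.151 -0.818] y [-0.26  -0.966  0.002] w 0.03421882330071318 F [-0.2  1.4 -0.8] q [-0.39  0.19 -0.92 -0.14  0.07  3.04]
row [ 0.01  -0.034  0.001] [-0.    -0.023  0.257]
top [389.9 142.7] 515 [ 0.6353 -0.0606] rack rel mark [-0.0376  0.0879]
top [458.2 161.1] 372 [ 0.6121 -0.1509] rack rel mark [-0.0717  0.0012]
side [292.1  32.4] 312 [ 0.691 -0.128] rack rel mark [0.0094 0.0142]
side [335.1  42.6] 236 [ 0.6059 -0.1456] rack rel mark [-0.0772  0.0071]
```

```bash
python3 -m jog '[[0,-0.015,0,0,0,0.06],[0,-0.03,0,0,-0.01,0.13],[0.01,-0.034,0.001,0,-0.023,0.2],[0.01,-0.034,0.001,0,-0.023,0.257],[0.01,-0.034,0.001,0,-0.023,0.257],[0.01,-0.034,0.001,0,-0.023,0.257],[0.01,-0.034,0.001,0,-0.023,0.257]]' 0.4
python3 -c "
from h import *
st();oil(None,'side4.png');go([*(MK+RX*(-.035)),.027],37,7)"
```

```text
clock: 6.68
tool_pos: [0.5533, -0.1601, 0.028]
tool_rot: [0.946, 0.057, 0.319, -0.02]
contact_force: [-0.3, 0.4, -1.0]
width: 0.034
finger_force: 0.0
t 6.6833 tcp [ 0.5533 -0.1601  0.028 ] z [ 0.601  0.073 -0.796] y [ 0.121 -0.993 -0.001] w 0.03398132229989487 F [-0.3  0.4 -1. ] q [-0.59  0.23 -0.85 -0.03  0.41  2.54]
top [390.  142.7] 515 [ 0.6353 -0.0607] rack rel mark [-0.0375  0.0878]
top [458.1 162.1] 377 [ 0.6109 -0.1507] rack rel mark [-0.0729  0.0015]
side [292.1  32.4] 312 [ 0.6911 -0.128 ] rack rel mark [0.0095 0.0141]
side [334.7  42.3] 232 [ 0.6073 -0.1463] rack rel mark [-0.0759  0.0063]
row [ 0.12   0.015 -0.001] [-0.001  0.002 -0.   ]
```

View pics/side4.png

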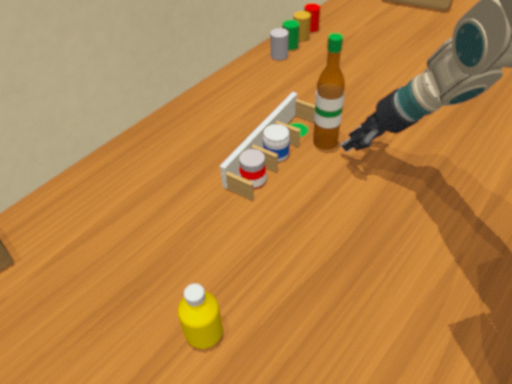

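Side view: the bottle stands upright (cap 335,42) and the fingers (350,148) are about 25 mm behind it, lined up with the bay. I'll push in.

```bash
python3 -m jog '[[0.01,0.001,-0.001,0,0,0],[0.018,0.002,-0.001,0,0,0],[0.023,0.003,-0.001,0,0,0],[0.027,0.0033,-0.001,0,0,0],[0.031,0.0038,-0.001,0,0,0],[0.036,0.0045,-0.001,0,0,0],[0.041,0.005,-0.001,0,0,0],[0.046,0.0057,-0.001,0,0,0],[0.051,0.0063,-0.001,0,0,0],[0.056,0.007,-0.001,0,0,0],[0.061,0.0076,-0.001,0,0,0],[0.066,0.0082,-0.001,0,0,0]]' 0.4
python3 -c "
from h import *
st();oil('top5.png');go([*(MK+RX*(-.034)),.027],37,7)"
```

```text
clock: 7.78
tool_pos: [0.6066, -0.1539, 0.0272]
tool_rot: [0.946, 0.058, 0.319, -0.02]
contact_force: [-2.7, -0.1, -1.1]
width: 0.0343
finger_force: 1.2
t 7.7833 tcp [ 0.6066 -0.1539  0.0272] z [ 0.601  0.074 -0.796] y [ 0.122 -0.993 -0.   ] w 0.03428513096171508 F [-2.7 -0.1 -1.1] q [-0.51  0.3  -0.76 -0.03  0.37  2.61]
top [456.3 137. ] 365 [ 0.6445 -0.1486] rack rel mark [-0.0393 -0.0006]
top [388.5 140.5] 398 [ 0.6382 -0.0588] rack rel mark [-0.0344  0.0893]
side [292.1  32.4] 310 [ 0.6911 -0.1281] rack rel mark [0.0095 0.014 ]
side [317.7  35.8] 229 [ 0.6454 -0.147 ] rack rel mark [-0.0382  0.0009]
row [ 0.053  0.008 -0.001] [-0.     0.004 -0.001]
```

View pics/top5.png

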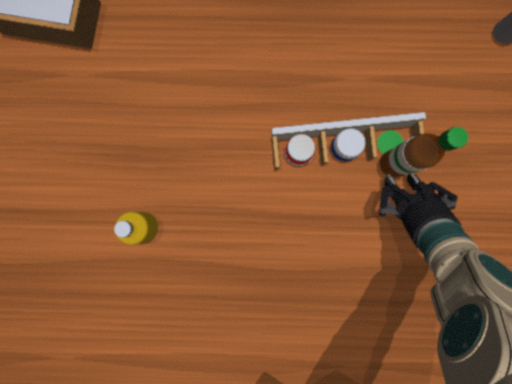

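Top view: the bottle is entering the bay on its centre line (cap 456,137), the fingers clear the dividers and the other containers haven't moved. About 40 mm to go.

```bash
python3 -m jog '[[0.005,0.0007,0,0,0,0],[0.01,0.0014,0,0,0,0],[0.015,0.002,0,0,0,0],[0.02,0.0027,0,0,0,0],[0.025,0.0034,0,0,0,0],[0.03,0.004,0,0,0,0],[0.034,0.0046,0,0,0,0],[0.038,0.0052,0,0,0,0],[0.041,0.0056,0,0,0,0],[0.044,0.006,0,0,0,0],[0.044,0.006,0,0,0,0]]' 0.4
python3 -c "
from h import *
st();oil();go([*(MK+RX*(-.034)),.027],37,7)"
```

```text
clock: 8.8
tool_pos: [0.6421, -0.149, 0.0276]
tool_rot: [0.946, 0.058, 0.319, -0.02]
contact_force: [-1.1, -0.5, -1.0]
width: 0.034
finger_force: 0.7
t 8.8 tcp [ 0.6421 -0.149   0.0276] z [ 0.601  0.074 -0.795] y [ 0.123 -0.992  0.   ] w 0.03402878786291498 F [-1.1 -0.5 -1. ] q [-0.47  0.34 -0.69 -0.02  0.35  2.65]
top [452.6 110.6] 361 [ 0.6802 -0.144 ] rack rel mark [-0.0033 -0.0004]
side [296.7  32. ] 512 [ 0.6849 -0.1347] rack rel mark [0.0025 0.0083]
row [ 0.01   0.002 -0.001] [-0.     0.003 -0.001]
```

```bash
python3 -m jog '[[0.002,0.0003,0,0,0,0],[0.004,0.0006,0,0,0,0],[0.006,0.0008,0,0,0,0],[0.0065,0.0008,0,0,0,0],[0.0065,0.0008,0,0,0,0]]' 0.4
python3 -c "
from h import *
st();oil()"
```

```text
clock: 9.32
tool_pos: [0.6468, -0.1484, 0.0274]
tool_rot: [0.946, 0.058, 0.319, -0.02]
contact_force: [-1.9, -0.1, 0.1]
width: 0.0337
finger_force: 1.2
t 9.3167 tcp [ 0.6468 -0.1484  0.0274] z [ 0.601  0.074 -0.796] y [ 0.122 -0.992 -0.   ] w 0.03371708681700678 F [-1.9 -0.1  0.1] q [-0.47  0.34 -0.68 -0.02  0.34  2.65]
top [452.2 108.8] 360 [ 0.6827 -0.1435] rack rel mark [-0.0007 -0.0002]
side [296.   31.4] 466 [ 0.6875 -0.1357] rack rel mark [0.005  0.0069]
```

One more small nudge to the board, then back straight out and check.

```bash
python3 -m jog '[[0.002,0.0003,0,0,0,0],[0.004,0.0005,0,0,0,0],[0.004,0.0005,0,0,0,0]]' 0.4
python3 -m jog '[[-0.005,-0.0006,0,0,0,0],[-0.015,-0.002,0,0,0,0],[-0.04,-0.005,0,0,0,0],[-0.08,-0.01,0,0,0,0],[-0.12,-0.015,0.01,0,0,0],[-0.15,-0.019,0.05,0,0,0],[-0.15,-0.019,0.1,0,0,0],[-0.15,-0.019,0.1,0,0,0],[-0.15,-0.019,0.1,0,0,0]]' 0.4
python3 -c "
from h import *
st();oil('top6.png','side6.png')
import cv2
a=cv2.imread('pics/top6.png')[60:270,80:500];b=cv2.imread('pics/side6.png')[:210,160:500]
cv2.imwrite('pics/f.png',np.hstack([a,b]))"
```

```text
clock: 9.67
tool_pos: [0.6498, -0.148, 0.0273]
tool_rot: [0.946, 0.058, 0.319, -0.02]
contact_force: [-5.1, -0.6, 2.7]
width: 0.0344
finger_force: 2.3
clock: 10.42
tool_pos: [0.5321, -0.1653, 0.1119]
tool_rot: [0.945, 0.059, 0.322, -0.017]
contact_force: [0.2, 0.2, 0.3]
width: 0.0342
finger_force: 0.0
t 10.4167 tcp [ 0.5321 -0.1653  0.1119] z [ 0.607  0.07  -0.792] y [ 0.122 -0.993  0.006] w 0.03424492374440006 F [0.2 0.2 0.3] q [-0.63  0.03 -0.82  0.21  0.43  2.5 ]
top [451.9 106.8] 358 [ 0.6855 -0.1431] rack rel mark [ 0.0021 -0.0002]
side [295.5  31. ] 433 [ 0.6891 -0.1365] rack rel mark [0.0065 0.006 ]
```

View pics/f.png

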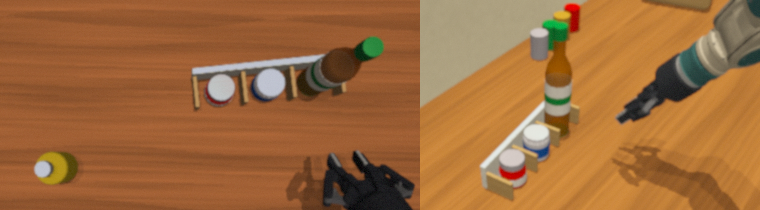

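The two crops show the bottle upright in the bay against the back board (cap at 370,47 in the left crop). The robot is clear of it, and the other containers are where they started.

```bash
python3 -c "
from bench import bot
print(bot.close_job())"
```

```text
the job is handed in; nothing more can be done
None
```

I pushed the oil bottle upright into the green-marked bay until it stood against the back board, about 2 mm past the mark. The other containers look unmoved, the robot is clear, and I handed the job in at about 10.5 s; no verdict came back.

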